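# Tighten a gland nut: finger-tight, then one flat with the spanner

### The arm

A 6-joint arm with a two-finger parallel gripper is mounted at the origin on the work surface; the furniture and walls round the work are solid. World frame = base frame: x ahead of the robot, y to its left, z up, the work surface at z = 0. Lengths are in m, angles in rad, forces in N, time in s.
With the tool pointing down it reaches from about 0.425 to 0.95 m from the base axis. Payload 3.5 kg.
Tool frame: the origin (TCP) lies midway between the tips of the shut fingers; the grasp point (between the pads) lies 19 mm behind it; z points along the fingers, y is the line along which they close (so a half turn about z gives the same grasp; the last joint's range is limited). The gripper opens to 85 mm and grips with 20 to 120 N. Pads are 22 mm wide; open, the fingers measure 114 mm over their backs; the gripper's body (76 mm by 85 mm) begins 54 mm behind the grasp point. The pads swing forward as they close: fully open they stand 13 mm farther back than shut.
Start: joints at [-1.331, 0.286, 1.577, -0, 1.279, -0.15], TCP at [0.257, -0.624, 0.231] pointing down, gripper open.
Joint ranges: [-2.77, 2.77], [-0.9, 2.22], [0.21, 2.48], [-1.53, 4.67], [0.24, 2.81], [-2.84, 2.84]. Speed limits (rad/s): [2.79, 2.79, 3.14, 3.14, 3.14, 3.14].

### API

Orientations are given as a rotation vector (axis times angle).
In Python, from plant import telemetry, eyes, manip, nets gives the robot as it stands.
- The arm moves only by the tool move_arm, never from a script. Its argument "targets" is a list that holds one entry, the list of rows, each a list of 5 numbers: the shift along the tool's x, y, z in units of 50 mm (1.0 is 50 mm), then the turn about the tool's z in units of 6 degrees (1.0 is 6 degrees), then the finger opening in mm, from 0 to 85.4. In form: [[[x, y, z, turn, jaw], ...]]. A call has 1 to 10 rows; each row shifts and turns the commanded pose from where the row before left it, along the tool's axes as they then stand; what a row does not reach is not made up. A row lasts 1/10 s, in which the tool goes at most 50 mm and 8.59 degrees, less where a joint would pass 70% of its speed; a pose out of reach is approached as far as the arm can. A call is refused whole if a number of a shift passes 1 or a number of a turn 1, either way. A call with a gripper value outside its range is refused whole. The fingers move at their own pace and stop on an object; "force" is the grip in N (left out, the last holds). Time passes only in rows, so rows that do not move let the fingers close. It gives the time, the measured TCP pose, the force, the opening and the grip force at its end, in the units of the state.
- telemetry.sense(): the state, without advancing time (a new reading comes with each control period).
- eyes.grab_frame(name): name is "side" or "top"; returns a dict with "image" (400x640x3 uint8, blue, green, red), "K" (3x3 intrinsics, pixels), "dist_coeffs" ([k1, k2, p1, p2, k3] as OpenCV has them; the pictures are not rectified), "origin" and "rotation" of the camera in the world. Camera axes: x right, y down, z forward; pixel columns grow to the right and rows downward; lengths in m; the calibration is good to about 2 mm. A picture is of the moment at which its call begins. There is no depth.
- manip.job_done(): hands the job in; it is judged then, once.
Trained networks look in a picture, given as the dict that the camera call returned (one of the last four; its "shot" number tells which), for a name from the list of things; names that differ only in an ending like _2 or _b are one class to them, and where a whole thing is asked for, a point or a joint stands for the part that bears it (a point fixed in the world has none). Each returns a list of dicts, best first, with "p" (0 to 1); they miss things now and then, are a little off and sometimes report something else, mostly with a low value. They report only what shows in the picture. A call takes as long as a camera call.
- nets.recognise(picture, query): "position" ([column, row] in pixels, amid what is visible of it).
- nets.mark_of(picture, query): "position" ([column, row] in pixels: a listed point, or the origin of a listed thing).
The state is a dict: "t": time; "joint_positions": joint angles; "dq": joint speeds; "joint_torque": joint torques, N m; "position": TCP position; "orientation": TCP orientation; "wrist_force": force on the tool from outside, world axes, zero at the start; "wrist_torque": the same for the moment, N m; "grip_width": finger opening in m; "grasp_force": force on a finger pad.
Only numpy, scipy, OpenCV 4.12 (cv2) and the standard library are available. Lean on these libraries where they do the work, as an engineer would, in place of code of your own. Each camera call takes 0.05 s, during which the arm holds its last target. There are 200 camera calls.

### The job

Run the brass gland nut of the small air manifold down clockwise with the fingers until it is finger-tight (its orange stripe then stands at the white line), and no further by hand. Then put the open-ended spanner on it and tighten it one flat more, a sixth of a turn (60 degrees) clockwise. Take the spanner off without loosening the nut again and lay it flat on the bench, without shoving the glue jar.

Things in the scene. Friction and masses are not known exactly. Their poses are not given: they have to be found in the camera images.
- manifold: Immovable air manifold: wooden board 120 x 84 x 14 mm, aluminium block 66 x 54 mm up to z = 48 mm, round dark collar of 62 mm diameter at z = 48 to 58. Above it sits the nut; a copper tube of 15 mm diameter stands up through the nut to z = 106. Origin: underside of the board, below the nut's axis; z up; +x points from the axis to the white line on the collar.
- gland_nut: Brass hexagon nut, 34 mm across flats, 39 across corners, 24 mm tall (flats 19 mm, cone above, 28 mm wide at the top), 60 to 84 mm above the bench; turns on the vertical axis through the manifold's origin, keeps its height. Origin: centre of its underside. Its +x points to the corner with the orange stripe; flats face 30 degrees off the corners. Tightens clockwise seen from above.
- nut_run (a joint): Free run of the nut in rad, growing clockwise from above; turns easily (0.06 N m). Stops at 2.0 = finger-tight (with nut_bite at 0 the orange stripe then points along the white line). Starts between 0.4 and 1.2. Turning back anticlockwise always lowers this value first, easily.
- nut_bite (a joint): Further turn of the nut past finger-tight in rad, growing clockwise; 0 at the start, moves only once nut_run is at its stop, needs 0.4 N m and stays where it is left. One flat is 1.047. Total nut angle is nut_run + nut_bite. On the nut, the spanner's handle has most room on the robot's right: a cabinet 0.2 m tall stands behind to the left, a slanting pole behind to the right.
- spanner: Loose open-ended spanner lying flat, 12 mm thick, 0.16 kg. Origin: underside, middle of the red handle (14 mm wide along y, x = -44 to +36 mm; round end to -60). Jaw centre at x = +88; jaw opens to +x (flared mouth, tips at x = 113), faces parallel to x, 37 mm apart, throat at x = 65; head 68 mm wide. Fits the nut with its x axis through two opposite corners; about 8 degrees of play each way.
- glue_jar: Bystander: loose glass glue jar with tin lid, 67 mm diameter, 90 mm tall. Origin at the centre of its underside.

How it is judged:
On the way, in this order (a step that is already met when the one before it is completed fails the run):
1. the nut is finger-tight (within 4 degrees of the end of its free run, at most 14 degrees past it), the spanner not on it (value of joint nut_run above 1.93 rad and value of joint nut_bite below 0.25 rad and contact force between spanner and gland_nut below 0.1 N), for 0.2 s.
2. the spanner, on the nut, turns it past finger-tight (value of joint nut_bite above 0.5 rad and contact force between spanner and gland_nut above 1 N), for 0.05 s.
At the end, for the whole second after the job is handed in: The nut stands one flat (60 degrees, within 11) past finger-tight and has not been loosened again by more than 11 degrees; the spanner lies flat and still on the bench, off the nut (value of joint nut_bite between 0.847 and 1.247 rad and value of joint nut_run above 1.8 rad and height (world z) of spanner below 0.008 m and angle between spanner's own z axis and vertical below 0.1 rad and linear speed of spanner below 0.02 m/s and contact force between spanner and gland_nut below 0.1 N); the robot touches nothing.
It fails at once if the nut is turned more than 14 degrees past finger-tight with the fingers (value of joint nut_bite above 0.25 rad and contact force between the fingers and gland_nut above 1 N).
It fails at once if the spanner is used on the nut before it is finger-tight (value of joint nut_run below 1.65 rad and contact force between spanner and gland_nut above 1 N).
It fails at once if the nut is over-tightened (more than 11 degrees beyond the one flat) (value of joint nut_bite above 1.247 rad).
It fails at once if the glue jar is shoved or knocked over (distance of glue_jar from where it was at the start of the episode above 0.04 m or angle between glue_jar's own z axis and vertical above 0.5 rad).
It also fails if it takes over 64 s, if anything falls off the work surface, if the arm or the gripper's body presses on something with over 40 N, if the wrist force passes 120 N, or if a joint passes its speed limit or range.

## Working session

There is one attempt and no reset: what is moved stays moved. The work goes in short steps, Python scripts to look and compute and a tool call to move; the robot and the scene stay as the last step left them, time stands still between calls to the robot, and variables do not carry over. Pictures are saved under pics/ and viewed, at most 10 in all, crops included, and the job is handed in when it is done.

Besides the shell and the picture viewer there is one more tool, called by a JSON object that holds its "fn" and its "kwargs". move_arm: Moves the arm, as the interface text tells. Its arguments: {"type":"object","properties":{"targets":{"type":"array","items":{"type":"array","items":{"type":"array","items":{"type":"number"}}}},"force":{"type":"number"}},"required":["targets"]}

```bash
mkdir -p pics; cat > h.py <<'E'
import numpy as np, cv2
from plant import telemetry, eyes, manip, nets
def ray(f,px):
    u=cv2.undistortPoints(np.array([[px]],float),np.array(f["K"],float),np.array(f["dist_coeffs"],float))[0,0]
    d=np.array(f["rotation"])@np.array([u[0],u[1],1.]); return np.array(f["origin"],float),d
def onz(f,px,z):
    o,d=ray(f,px); return o+d*(z-o[2])/d[2]
def proj(f,P):
    R=np.array(f["rotation"]);o=np.array(f["origin"]);
    r=cv2.Rodrigues(R.T)[0]; t=-R.T@o
    return cv2.projectPoints(np.array(P,float).reshape(-1,3),r,t,np.array(f["K"],float),np.array(f["dist_coeffs"],float))[0][:,0]
E
python3 - <<'E'
from h import *
for n in("side","top"):
    f=eyes.grab_frame(n); cv2.imwrite(f"pics/{n}0.png",f["image"]); print(n,np.round(f["origin"],3),np.round(f["rotation"],3).tolist())
    for q,z in(("manifold",0),("gland_nut",.06),("spanner",0),("glue_jar",0)):
        for m in("recognise","mark_of"):
            for r in getattr(nets,m)(f,q)[:2]: print(q,m,round(r["p"],2),np.round(r["position"],1),np.round(onz(f,r["position"],z),3))
s=telemetry.sense();print(s)
E
```

```text
side [0.484 0.851 0.638] [-0.131, -2.741, 1.464]Traceback (most recent call last):
  File "<stdin>", line 6, in <module>
  File "h.py", line 7, in onz
    o,d=ray(f,px); return o+d*(z-o[2])/d[2]
                                       ~^^^
IndexError: invalid index to scalar variable.
```

Rotation is a rotation vector.

```bash
sed -i 's/d=np.array(f\["rotation"\])@/d=cv2.Rodrigues(np.array(f["rotation"],float))[0]@/; s/R=np.array(f\["rotation"\]);/R=cv2.Rodrigues(np.array(f["rotation"],float))[0];/' h.py
python3 - <<'E'
from h import *
for n in("side","top"):
    f=eyes.grab_frame(n); cv2.imwrite(f"pics/{n}0.png",f["image"]); print(n,np.round(f["origin"],3))
    for q,z in(("manifold",0),("gland_nut",.06),("spanner",0),("glue_jar",0)):
        for m in("recognise","mark_of"):
            for r in getattr(nets,m)(f,q)[:2]: print(q,m,round(r["p"],2),np.round(r["position"],1),np.round(onz(f,r["position"],z),3))
s=telemetry.sense();print(s)
E
```

```text
side [0.484 0.851 0.638]
manifold recognise 0.94 [298.4 245.6] [0.48  0.111 0.   ]
manifold recognise 0.17 [350.7 274.4] [0.365 0.224 0.   ]
manifold mark_of 0.67 [293.2 258.4] [0.495 0.157 0.   ]
gland_nut recognise 0.59 [292.6 237.3] [0.493 0.15  0.06 ]
gland_nut recognise 0.23 [292.6 237. ] [0.493 0.149 0.06 ]
gland_nut mark_of 0.59 [291.2 239.2] [0.497 0.156 0.06 ]
spanner recognise 0.64 [307.4 184.7] [ 0.44  -0.176  0.   ]
spanner mark_of 0.67 [305.3 180.2] [ 0.445 -0.204  0.   ]
glue_jar recognise 0.98 [351.7 276.7] [0.364 0.232 0.   ]
glue_jar mark_of 0.73 [309.2 180.8] [ 0.433 -0.199  0.   ]
glue_jar mark_of 0.55 [350.7 288.5] [0.372 0.267 0.   ]
top [0.34  0.037 1.045]
manifold recognise 0.82 [272.4 168.4] [0.502 0.156 0.   ]
manifold mark_of 0.76 [273.7 171.4] [0.495 0.153 0.   ]
gland_nut recognise 0.67 [274.7 166.6] [0.496 0.144 0.06 ]
spanner recognise 0.94 [406.  187.6] [ 0.452 -0.149  0.   ]
spanner mark_of 0.58 [429.  190.3] [ 0.445 -0.202  0.   ]
glue_jar recognise 0.56 [216.5 223.4] [0.378 0.284 0.   ]
glue_jar mark_of 0.89 [216.5 221.9] [0.381 0.284 0.   ]
{'t': 1.0, 'joint_positions': array([-1.33100744e+00,  2.86279121e-01,  1.57670609e+00,  9.49259834e-06,
        1.27860927e+00, -1.50011698e-01]), 'dq': array([ 0.00262411, -0.00037765, -0.00080839, -0.00067806, -0.00072417,
       -0.00095621]), 'joint_torque': array([ 5.81977270e-05, -4.05973327e+01, -2.92947739e+01, -1.85821036e-04,
        4.79648352e-04, -5.54452740e-06]), 'position': array([ 0.25652046, -0.62433762,  0.2313355 ]), 'orientation': array([-3.08211147e+00, -6.08423566e-01, -1.41352091e-05]), 'wrist_force': array([0.12075143, 0.88058988, 0.17272804]), 'wrist_torque': array([0.00595093, 0.00174598, 0.02484988]), 'grasp_force': 0.0, 'grip_width': 0.08541025751801408}
```

View pics/top0.png

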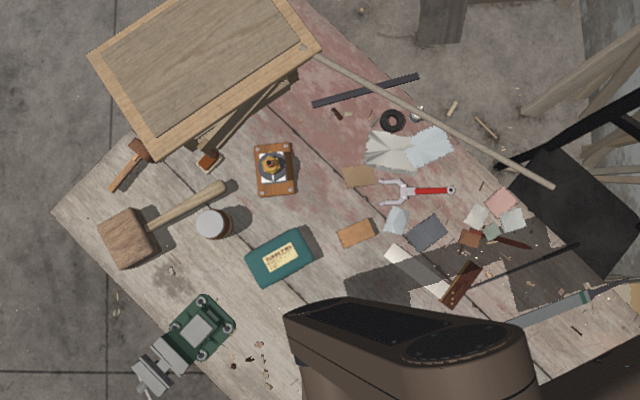

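View pics/side0.png

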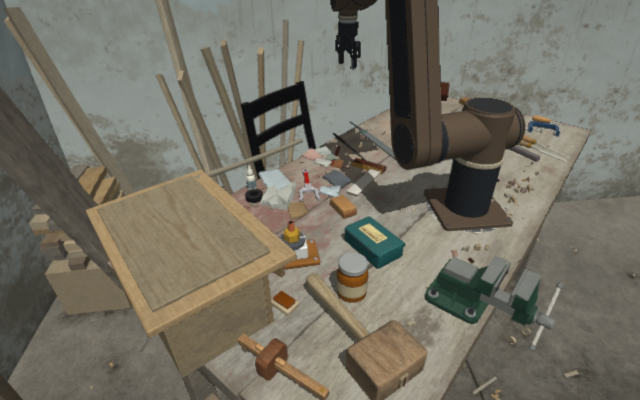

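The top view shows the manifold at about (273,167), the spanner from (385,190) to (450,190) with its jaw to the left (+y), and the jar at (213,222). The side view agrees. I'll take zoomed crops next.

```bash
python3 - <<'E'
import cv2,numpy as np
a=cv2.imread("pics/top0.png")
c=cv2.resize(a[135:205,240:310],None,fx=8,fy=8,interpolation=cv2.INTER_CUBIC)[:, :]
cv2.imwrite("pics/c1.png",c)
d=cv2.resize(a[165:215,375:465],None,fx=8,fy=8,interpolation=cv2.INTER_CUBIC)
cv2.imwrite("pics/c2.png",d)
E
```

```text
(no output)
```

View pics/c1.png

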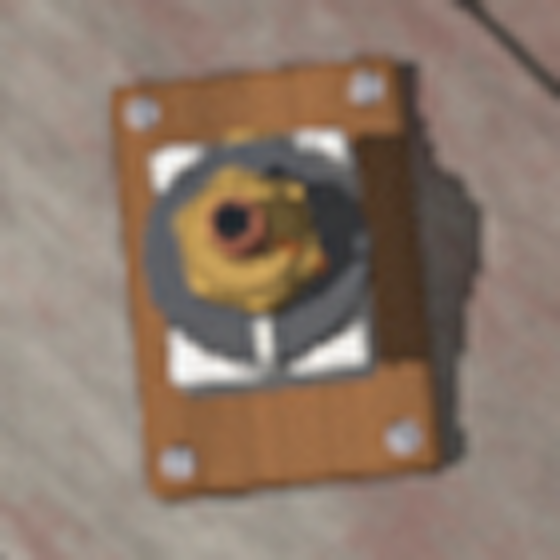

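View pics/c2.png

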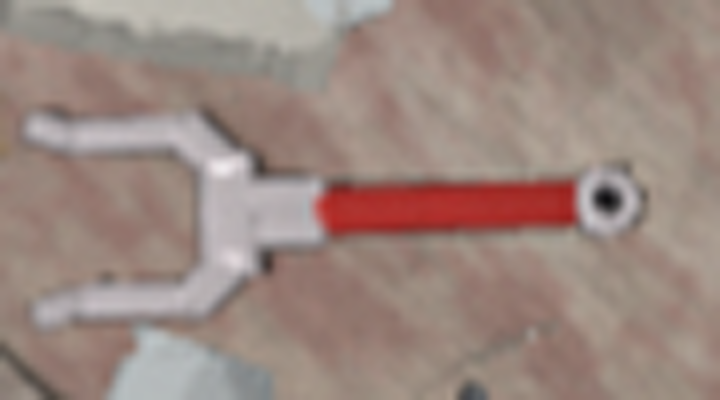

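Crop c1: the board's corners are at about (112,88), (393,62), (437,465) and (158,497). The tube top is at (236,222), the stripe at about (322,255) and the white line at (263,340), pointing towards the robot. Crop c2: the spanner's tips are at (30,130) and (40,310), the red handle runs from (320,208) to (577,203), and the hole is at (607,200).

```bash
python3 - <<'E'
from h import *
f=eyes.grab_frame("top")
g=lambda c,o:(np.array(c)+.5)/8-.5+o
o1=np.array([240,135]);o2=np.array([375,165])
C=[onz(f,g(c,o1),.014) for c in((112,88),(393,62),(437,465),(158,497))]
print(np.round(C,4)); print("ctr",np.mean(C,0))
d=(C[3]+C[2]-C[0]-C[1])/2; print("x len",np.linalg.norm(d),"ang",np.degrees(np.arctan2(d[1],d[0])))
d2=(C[0]+C[3]-C[1]-C[2])/2; print("y len",np.linalg.norm(d2),"ang",np.degrees(np.arctan2(d2[1],d2[0])))
t=onz(f,g((236,222),o1),.106);print("tube",t)
for z in(.07,.06,.079): 
  s=onz(f,g((322,255),o1),z);print("stripe",s-t,np.hypot(*(s-t)[:2]),np.degrees(np.arctan2(*(s-t)[1::-1])))
w=[onz(f,g(c,o1),.058) for c in((263,320),(266,360))];print("line",w)
for n,c,z in(("tipL",(30,130),.012),("tipR",(40,310),.012),("redF",(320,208),.012),("redB",(577,203),.012),("hole",(607,200),.012)): print(n,onz(f,g(c,o2),z))
for q,z in(("spanner",.0),("gland_nut",.06),("manifold",0),("glue_jar",0)):
  for r in nets.mark_of(f,q)[:1]: print(q,round(r["p"],2),onz(f,r["position"],z))
f=eyes.grab_frame("side")
for q,z in(("spanner",.0),("gland_nut",.06),("manifold",0)):
  for r in nets.mark_of(f,q)[:1]: print(q,round(r["p"],2),onz(f,r["position"],z))
a=f["image"];cv2.imwrite("pics/s1.png",cv2.resize(a[205:285,255:335],None,fx=7,fy=7,interpolation=cv2.INTER_CUBIC))
E
```

```text
[[0.5527 0.1967 0.014 ]
 [0.5588 0.1167 0.014 ]
 [0.4436 0.1054 0.014 ]
 [0.4359 0.184  0.014 ]]
ctr [0.49775134 0.15070638 0.014     ]
x len 0.11660351089421662 ang -174.09475824920295
y len 0.07951963132529817 ang 94.95330645532783
tube [0.49812626 0.15042969 0.106     ]
stripe [-0.00326262 -0.01859107 -0.036     ] 0.018875181386563255 -99.95369601267507
stripe [-0.00167518 -0.01761463 -0.046     ] 0.017694111279579722 -95.43259729730482
stripe [-0.00469131 -0.01946986 -0.027     ] 0.02002707506889227 -103.54731248648281
line [array([0.47932169, 0.14908868, 0.058     ]), array([0.46842774, 0.14834648, 0.058     ])]
tipL [ 0.46758388 -0.08458551  0.012     ]
tipR [ 0.41660493 -0.08603932  0.012     ]
redF [ 0.44411562 -0.16598549  0.012     ]
redB [ 0.44435106 -0.2390989   0.012     ]
hole [ 0.44506605 -0.24769345  0.012     ]
spanner 0.61 [ 0.44772136 -0.19930568  0.        ]
gland_nut 0.47 [0.49879423 0.14968775 0.06      ]
manifold 0.62 [0.50025955 0.1506622  0.        ]
glue_jar 0.71 [0.37990038 0.27972203 0.        ]
spanner 0.5 [ 0.43801508 -0.22120836  0.        ]
gland_nut 0.49 [0.49941401 0.15726249 0.06      ]
manifold 0.97 [0.49483102 0.16484037 0.        ]
```

View pics/s1.png

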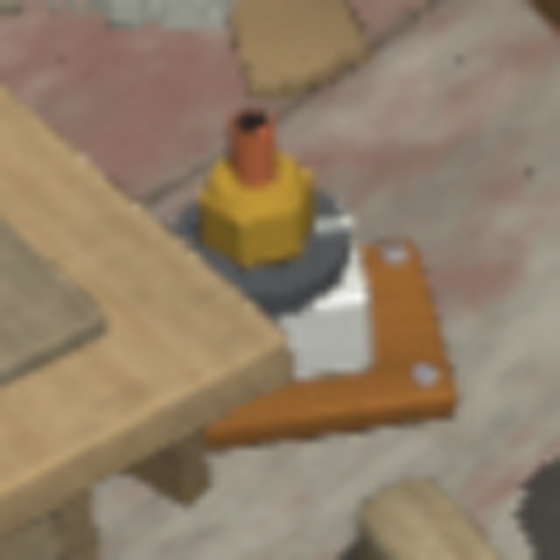

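The side crop confirms the nut: its axis is about (0.498, 0.150), the stripe is out of view here and the white line points towards the robot. Next I'll check the pole and cabinet clearances and write a move-planning helper.

```bash
cat >> h.py <<'E'
def pose(s=None):
    s=s or telemetry.sense(); R=cv2.Rodrigues(np.array(s["orientation"],float))[0]
    return np.array(s["position"]),R,np.degrees(np.arctan2(R[1,1],R[0,1]))
def plan(way,p=None,th=None):
    """way: list of (xyz, theta_y deg, nrows); prints the per-row shift/turn for tool-down"""
    p0,R,t0=pose(); p=p0 if p is None else np.array(p,float); th=t0 if th is None else th
    for q,t,n in way:
        q=np.array(q,float); 
        for k in range(n):
            a=np.radians(th); y=np.array([np.cos(a),np.sin(a),0]); z=np.array([0,0,-1.]); x=np.cross(y,z)
            d=(q-p)/(n-k)/.05; tt=(th-t)/(n-k)
            r=np.round([x@d,y@d,z@d,tt/6],3); print(r.tolist())
            p=p+.05*(r[0]*x+r[1]*y+r[2]*z); th=th-6*r[3]
        print("->",np.round(p,4),round(th,2))
E
python3 - <<'E'
from h import *
ft=eyes.grab_frame("top");fs=eyes.grab_frame("side")
# pole: side image line -> intersect top rays with plane through side line
o,d1=ray(fs,(205,177));_,d2=ray(fs,(300,143));n=np.cross(d1,d2)
for px in((325,57),(400,100),(470,140),(553,187)):
    a,d=ray(ft,px);k=(o-a)@n/(d@n);print("pole",np.round(a+k*d,3))
for px in((157,158),(238,103),(320,45)): print("cab",np.round(onz(ft,px,.2),3))
print(pose())
plan([((.5,-.45,.20),-45,5),((.498,.15,.18),-12,13)])
E
```

```text
pole [0.696 0.032 0.168]
pole [ 0.622 -0.122  0.118]
pole [ 0.547 -0.281  0.065]
pole [ 0.449 -0.496 -0.008]
cab [0.494 0.349 0.2  ]
cab [0.596 0.197 0.2  ]
cab [0.707 0.041 0.2  ]
(array([ 0.25652799, -0.62433604,  0.2313169 ]), array([[ 9.24974858e-01,  3.80028305e-01,  5.82719920e-06],
       [ 3.80028305e-01, -9.24974857e-01,  3.71033338e-05],
       [ 1.94903298e-05, -3.21051502e-05, -9.99999999e-01]]), np.float64(-67.6645640243541))
[1.166, -0.275, 0.125, -0.755]
[1.184, -0.182, 0.125, -0.756]
[1.194, -0.088, 0.125, -0.755]
[1.198, 0.007, 0.126, -0.756]
[1.194, 0.102, 0.125, -0.755]
-> [ 0.5  -0.45  0.2 ] -45.0
[0.65, -0.655, 0.031, -0.423]
[0.679, -0.625, 0.031, -0.423]
[0.706, -0.595, 0.031, -0.423]
[0.732, -0.563, 0.031, -0.423]
[0.756, -0.53, 0.031, -0.423]
[0.778, -0.496, 0.031, -0.423]
[0.8, -0.461, 0.031, -0.423]
[0.819, -0.425, 0.031, -0.423]
[0.837, -0.389, 0.03, -0.423]
[0.854, -0.351, 0.031, -0.423]
[0.868, -0.313, 0.03, -0.423]
[0.882, -0.274, 0.031, -0.424]
[0.893, -0.235, 0.03, -0.423]
-> [0.498 0.15  0.18 ] -12.0
```

{"fn": "move_arm", "kwargs": {"targets": [[[0.97,-0.23,0.1,-0.6,85],[0.98,-0.15,0.1,-0.6,85],[0.99,-0.08,0.1,-0.6,85],[0.99,-0.01,0.1,-0.6,85],[0.99,0.06,0.1,-0.6,85],[0.98,0.15,0.1,-0.6,85],[0.65,-0.65,0.03,-0.42,85],[0.68,-0.62,0.03,-0.42,85],[0.7,-0.6,0.03,-0.42,85],[0.73,-0.56,0.03,-0.42,85]]], "force": 40}}

```text
t: 2.55
position: [0.5066, -0.2727, 0.1952]
orientation: [2.798, 1.429, 0.0]
wrist_force: [0.8, 0.4, 0.1]
grip_width: 0.0847
grasp_force: 0.0
```

```bash
python3 - <<'E'
from h import *
print(pose()[0],pose()[2])
plan([((.498,.15,.16),-12,10)])
E
```

```text
[ 0.50658546 -0.27271243  0.19522127] -35.88560934146716
[0.675, -0.509, 0.07, -0.398]
[0.696, -0.481, 0.07, -0.398]
[0.715, -0.452, 0.071, -0.398]
[0.733, -0.421, 0.07, -0.398]
[0.75, -0.39, 0.071, -0.398]
[0.766, -0.359, 0.07, -0.398]
[0.78, -0.327, 0.071, -0.398]
[0.793, -0.294, 0.07, -0.398]
[0.804, -0.261, 0.071, -0.398]
[0.814, -0.226, 0.07, -0.399]
-> [0.498 0.15  0.16 ] -12.0
```

{"fn": "move_arm", "kwargs": {"targets": [[[0.67,-0.51,0.07,-0.4,85],[0.7,-0.48,0.07,-0.4,85],[0.71,-0.45,0.07,-0.4,85],[0.73,-0.42,0.07,-0.4,85],[0.75,-0.39,0.07,-0.4,85],[0.77,-0.36,0.07,-0.4,85],[0.78,-0.33,0.07,-0.4,85],[0.79,-0.29,0.07,-0.4,85],[0.75,-0.24,0.07,-0.4,85],[0,0,0,0,85]]]}}

```text
t: 3.55
position: [0.4985, 0.1064, 0.1635]
orientation: [-2.475, -1.932, -0.0]
wrist_force: [-0.5, 0.5, -0.4]
grip_width: 0.0851
grasp_force: 0.0
```

```bash
python3 - <<'E'
from h import *
print(pose()[0],pose()[2])
plan([((.498,.15,.14),-12,2),((.498,.15,.061),-12,5)])
E
```

```text
[0.49846105 0.10642451 0.1634839 ] -14.052210360908855
[0.422, -0.11, 0.235, -0.171]
[0.423, -0.103, 0.235, -0.171]
-> [0.498 0.15  0.14 ] -12.0
[0.0, 0.0, 0.316, -0.0]
[0.0, 0.0, 0.316, -0.0]
[0.0, 0.0, 0.316, -0.0]
[0.0, 0.0, 0.316, -0.0]
[0.0, 0.0, 0.316, -0.0]
-> [0.498 0.15  0.061] -12.0
```

{"fn": "move_arm", "kwargs": {"targets": [[[0.42,-0.11,0.2,-0.17,85],[0.42,-0.1,0.25,-0.17,85],[0,0,0.4,0,85],[0,0,0.4,0,85],[0,0,0.4,0,85],[0,0,0.36,0,85],[0,0,0,0,85]]]}}

```text
t: 4.25
position: [0.4973, 0.1451, 0.0608]
orientation: [-2.446, -1.967, 0.008]
wrist_force: [-0.2, -0.4, -0.4]
grip_width: 0.0849
grasp_force: 0.0
```

```bash
python3 - <<'E'
from h import *
print(pose()[0],pose()[2],telemetry.sense()["wrist_torque"])
f=eyes.grab_frame("top");a=f["image"][125:215,225:345];fs=eyes.grab_frame("side")["image"][190:280,240:360]
cv2.imwrite("pics/g1.png",np.vstack([cv2.resize(i,None,fx=3.3,fy=3.3,interpolation=cv2.INTER_CUBIC) for i in(a,fs)]))
E
```

```text
[0.49725936 0.14511696 0.0607957 ] -12.389559433750104 [ 0.0562796  -0.01833543  0.03361098]
```

View pics/g1.png

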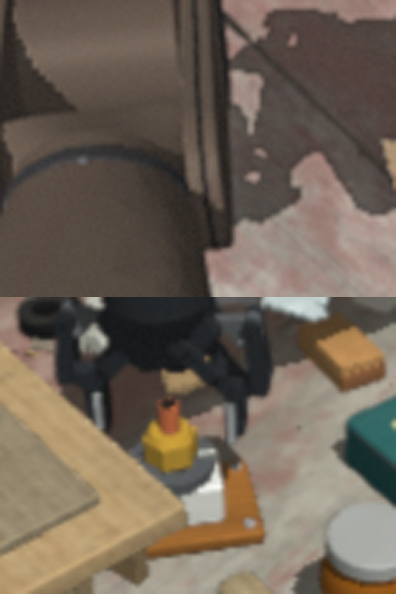

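The top view is blocked by the arm. The side view shows the fingers straddling the nut. I'll shift 5 mm in +y to centre and close.

{"fn": "move_arm", "kwargs": {"targets": [[[0.1,-0.02,0,0,85],[0,0,0,-0.06,60],[0,0,0,0,40],[0,0,0,0,30],[0,0,0,0,30],[0,0,0,0,30],[0,0,0,0,30],[0,0,0,0,30]]], "force": 30}}

```text
t: 5.15
position: [0.4974, 0.1512, 0.0638]
orientation: [-2.438, -1.975, 0.007]
wrist_force: [-6.3, -0.4, 6.5]
grip_width: 0.0335
grasp_force: 29.9
```

```bash
python3 - <<'E'
from h import *
s=telemetry.sense();print(pose()[0],pose()[2],s["wrist_torque"],s["wrist_force"],s["grip_width"],s["grasp_force"],s["joint_positions"])
E
```

```text
[0.49740926 0.15123109 0.0638443 ] -11.989903563864956 [ 0.01051316  1.11658872 -0.06294246] [-6.27800779 -0.43032203  6.47841653] 0.03353704064745404 29.92697984249162 [9.95379098e-02 1.57863374e-01 2.06696216e+00 7.70594439e-04
 9.22757156e-01 3.08330575e-01]
```

{"fn": "move_arm", "kwargs": {"targets": [[[0,0,-0.06,0,30],[0,0,0,0.5,30],[0,0,0,1,30],[0,0,0,1,30],[0,0,0,1,30],[0,0,0,1,30],[0,0,0,1,30],[0,0,0,1,30],[0,0,0,1,30],[0,0,0,0.5,30]]]}}

```text
t: 6.15
position: [0.4971, 0.1514, 0.0641]
orientation: [-3.034, -0.808, 0.007]
wrist_force: [-0.1, 1.0, -6.9]
grip_width: 0.0336
grasp_force: 33.0
```

```bash
cat > st.py <<'E'
from h import *
s=telemetry.sense();print(pose()[0],pose()[2],"tq",s["wrist_torque"],"F",s["wrist_force"],s["grip_width"],s["grasp_force"],"q6",s["joint_positions"][5],s["t"])
E
python3 st.py
```

```text
[0.49709433 0.15137304 0.06411082] -60.164881207346106 tq [0.44265584 0.13520651 0.08291422] F [-0.14429752  1.0033188  -6.85304442] 0.03355044412682182 33.01967125200463 q6 1.148733982184393 6.15
```

{"fn": "move_arm", "kwargs": {"targets": [[[0,0,0.03,0.5,30],[0,0,0,0.5,30],[0,0,0,0.5,30],[0,0,0,0.5,30],[0,0,0,0.5,30],[0,0,0,0,30]]]}}

```text
t: 6.75
position: [0.4971, 0.1515, 0.064]
orientation: [-3.113, -0.409, 0.009]
wrist_force: [-5.6, 1.4, 0.6]
grip_width: 0.0331
grasp_force: 34.4
```

```bash
python3 st.py
```

```text
[0.49714738 0.15145504 0.0639893 ] -75.02518719870024 tq [ 0.40067357  0.85548892 -0.03578734] F [-5.59513116  1.36166204  0.61639457] 0.03314655126712333 34.38914626640326 q6 1.40814837937385 6.75
```

{"fn": "move_arm", "kwargs": {"targets": [[[0,0,0,0.5,30],[0,0,0,0,30]]]}}

```text
t: 6.95
position: [0.4971, 0.1515, 0.064]
orientation: [-3.123, -0.328, 0.009]
wrist_force: [-4.9, 2.2, 0.8]
grip_width: 0.0333
grasp_force: 34.4
```

```bash
python3 st.py
```

```text
[0.49713768 0.15147883 0.06397196] -78.01726852817026 tq [ 0.36103987  0.851011   -0.04905618] F [-4.87300133  2.21366171  0.76512164] 0.033316283065663005 34.388070170389256 q6 1.4603502075151675 6.95
```

{"fn": "move_arm", "kwargs": {"targets": [[[0,0,0,0.4,30],[0,0,0,0,30]]]}}

```text
t: 7.15
position: [0.4971, 0.1515, 0.064]
orientation: [-3.129, -0.263, 0.009]
wrist_force: [-5.6, 2.2, 0.5]
grip_width: 0.0332
grasp_force: 34.4
```

```bash
python3 st.py
```

```text
[0.49712878 0.15149214 0.06396674] -80.40681456800341 tq [ 0.40092728  0.88814951 -0.05123218] F [-5.59545842  2.16260368  0.49379945] 0.033237498466684216 34.387259507093404 q6 1.5020493996458315 7.15
```

{"fn": "move_arm", "kwargs": {"targets": [[[0,0,0,0.4,30],[0,0,0,0,30]]]}}

```text
t: 7.35
position: [0.4971, 0.1515, 0.064]
orientation: [-3.134, -0.2, 0.009]
wrist_force: [-4.5, 1.8, -0.2]
grip_width: 0.0336
grasp_force: 32.9
```

```bash
python3 st.py
```

```text
[0.4971484  0.1514785  0.06399228] -82.71111242783688 tq [0.44712938 0.81210516 0.26760908] F [-4.53560657  1.84003286 -0.16707829] 0.03359733756026191 32.873489679150225 q6 1.5426677999850056 7.35
```

{"fn": "move_arm", "kwargs": {"targets": [[[0,0,0,0.4,30],[0,0,0,0,30]]]}}

```text
t: 7.55
position: [0.4972, 0.1515, 0.064]
orientation: [-3.138, -0.134, 0.009]
wrist_force: [-5.0, 1.0, -0.3]
grip_width: 0.0337
grasp_force: 32.7
```

```bash
python3 st.py
```

```text
[0.49715173 0.15146497 0.06398171] -85.09495400305646 tq [0.48776681 0.86502311 0.29344012] F [-5.0016071   1.00009016 -0.30684682] 0.03365546458721701 32.74950509223345 q6 1.5843860769569422 7.55
```

Torque jumped at about -82.5°, so the nut is finger-tight. Next I release and go to the spanner.

{"fn": "move_arm", "kwargs": {"targets": [[[0,0,0,0,50],[0,0,0,0,85],[0,0,0,0,85],[0,0,-0.3,0,85],[0,0,-0.8,0,85],[0,0,-0.9,-0.5,85],[0,0,-0.3,-1,85],[0,0,0,-1,85],[0,0,0,-1,85],[0,0,0,-1,85]]]}}

```text
t: 8.55
position: [0.5, 0.151, 0.1818]
orientation: [3.019, 0.867, 0.004]
wrist_force: [0.4, -0.2, 0.7]
grip_width: 0.0851
grasp_force: 0.0
```

```bash
python3 - <<'E'
from h import *
print(pose()[0],pose()[2])
plan([((.4443,-.1835,.14),1,11)])
E
```

```text
[0.50000165 0.15095105 0.18177506] -57.94040504098993
[-0.409, 0.462, 0.076, -0.893]
[-0.45, 0.421, 0.076, -0.893]
[-0.487, 0.378, 0.076, -0.893]
[-0.52, 0.33, 0.076, -0.893]
[-0.549, 0.28, 0.076, -0.893]
[-0.573, 0.228, 0.076, -0.893]
[-0.592, 0.173, 0.076, -0.893]
[-0.605, 0.118, 0.076, -0.893]
[-0.613, 0.06, 0.076, -0.893]
[-0.617, 0.003, 0.076, -0.893]
[-0.614, -0.054, 0.076, -0.893]
-> [ 0.4443 -0.1835  0.14  ] 1.0
```

{"fn": "move_arm", "kwargs": {"targets": [[[-0.41,0.46,0.04,-0.9,85],[-0.45,0.42,0.04,-0.9,85],[-0.49,0.38,0.08,-0.9,85],[-0.52,0.33,0.08,-0.9,85],[-0.55,0.28,0.08,-0.9,85],[-0.57,0.23,0.08,-0.9,85],[-0.59,0.17,0.08,-0.9,85],[-0.6,0.12,0.08,-0.9,85],[-0.61,0.06,0.08,-0.9,60],[-0.62,0,0.08,-0.8,60]]]}}

```text
t: 9.55
position: [0.4486, -0.1543, 0.1453]
orientation: [2.307, 2.129, 0.001]
wrist_force: [-0.3, -0.5, 0.9]
grip_width: 0.0605
grasp_force: 0.0
```

```bash
python3 - <<'E'
from h import *
print(pose()[0],pose()[2])
f=eyes.grab_frame("top");a=f["image"];fs=eyes.grab_frame("side")["image"]
cv2.imwrite("pics/g2.png",np.hstack([cv2.resize(a[140:190,250:300],(600,600),interpolation=cv2.INTER_CUBIC)]))
p=pose()[0]
E
```

```text
[ 0.44855952 -0.15431188  0.14534676] -4.579675850753986
```

View pics/g2.png

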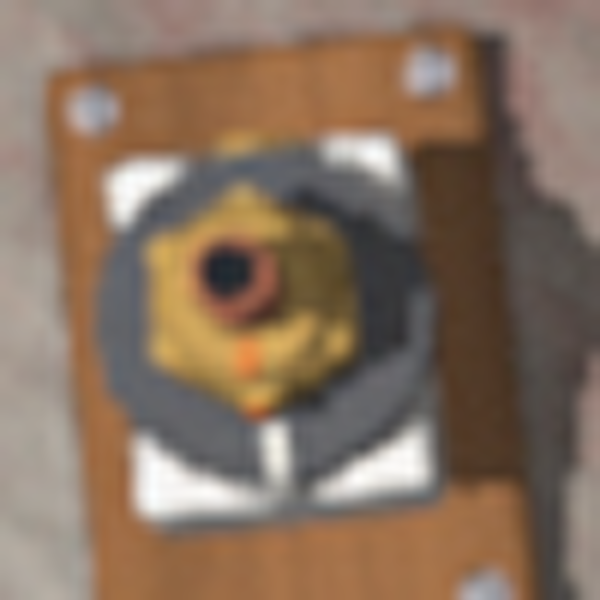

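The stripe (about (255,400)) now stands at the white line. Now to pick up the spanner.

```bash
python3 - <<'E'
from h import *
print(pose()[0],pose()[2])
plan([((.4443,-.1835,.1),1,2),((.4443,-.1835,.004),1,5)])
E
```

```text
[ 0.44829156 -0.15575208  0.14502964] -4.967439918380771
[-0.28, -0.016, 0.45, -0.497]
[-0.279, -0.03, 0.451, -0.498]
-> [ 0.4443 -0.1835  0.1   ] 1.0
[0.0, 0.0, 0.384, 0.0]
[0.0, 0.0, 0.384, 0.0]
[0.0, 0.0, 0.384, 0.0]
[0.0, 0.0, 0.384, 0.0]
[0.0, 0.0, 0.384, 0.0]
-> [ 0.4443 -0.1835  0.004 ] 1.0
```

{"fn": "move_arm", "kwargs": {"targets": [[[-0.28,-0.02,0.4,-0.5,55],[-0.28,-0.03,0.4,-0.5,55],[0,0,0.5,0,55],[0,0,0.5,0,55],[0,0,0.4,0,55],[0,0,0.3,0,55],[0,0,0,0,55],[0,0,0,0,55]]]}}

```text
t: 10.45
position: [0.4449, -0.1804, 0.0197]
orientation: [2.197, 2.244, 0.0]
wrist_force: [-0.3, -0.7, 0.4]
grip_width: 0.0553
grasp_force: 0.0
```

```bash
python3 st.py; python3 - <<'E'
from h import *
plan([((.4443,-.1835,.004),1,3)])
E
```

```text
[ 0.44487431 -0.18042606  0.01974244] 1.2152866342169966 tq [ 0.03180314  0.02137528 -0.02497093] F [-0.3396946  -0.66935619  0.35587834] 0.05530795964356829 0.0 q6 -0.6183314226483805 10.45
[-0.02, -0.004, 0.105, 0.012]
[-0.021, -0.004, 0.105, 0.012]
[-0.02, -0.005, 0.105, 0.012]
-> [ 0.4443 -0.1835  0.004 ] 1.0
```

{"fn": "move_arm", "kwargs": {"targets": [[[-0.03,-0.01,0.12,0,55],[-0.03,0,0.12,0,55],[0,0,0.08,0,40],[0,0,0,0,20],[0,0,0,0,5],[0,0,0,0,5],[0,0,0,0,5],[0,0,0,0,5],[0,0,0,0,5]]], "force": 80}}

```text
t: 11.35
position: [0.4439, -0.1835, 0.003]
orientation: [2.198, 2.245, 0.0]
wrist_force: [0.5, 0.3, 1.1]
grip_width: 0.0113
grasp_force: 79.0
```

```bash
python3 st.py
```

```text
[ 0.44389548 -0.18351934  0.00299498] 1.21700193749162 tq [0.05584323 0.06845464 0.06535706] F [0.47679981 0.29671951 1.14480512] 0.011343820899472272 78.99123430252075 q6 -0.6248938759664906 11.35
```

```bash
python3 - <<'E'
from h import *
plan([((.444,-.1835,.13),1.2,4),((.5709,.0467,.13),35,8)])
E
```

```text
[0.0, 0.001, -0.635, 0.001]
[0.0, 0.0, -0.635, 0.001]
[0.0, 0.001, -0.635, 0.0]
[0.0, 0.0, -0.635, 0.001]
-> [ 0.444  -0.1835  0.13  ] 1.2
[0.569, 0.329, -0.0, -0.704]
[0.543, 0.37, -0.0, -0.704]
[0.514, 0.409, -0.0, -0.704]
[0.483, 0.446, -0.0, -0.704]
[0.448, 0.48, -0.0, -0.704]
[0.412, 0.512, -0.0, -0.704]
[0.373, 0.542, -0.0, -0.705]
[0.332, 0.567, -0.0, -0.704]
-> [0.5709 0.0467 0.13  ] 35.0
```

{"fn": "move_arm", "kwargs": {"targets": [[[0,0,-0.2,0,5],[0,0,-0.5,0,5],[0,0,-0.6,0,5],[0,0,-0.6,0,5],[0,0,-0.5,0,5],[0,0,-0.14,0,5],[0.57,0.33,0,-0.7,5],[0.54,0.37,0,-0.7,5],[0.51,0.41,0,-0.7,5],[0.48,0.45,0,-0.7,5]]]}}

```text
t: 12.35
position: [0.5072, -0.0674, 0.1286]
orientation: [-1.842, -2.543, 0.001]
wrist_force: [0.5, -0.5, -1.0]
grip_width: 0.0113
grasp_force: 78.7
```

{"fn": "move_arm", "kwargs": {"targets": [[[0.45,0.48,0,-0.7,5],[0.41,0.51,0,-0.7,5],[0.37,0.54,0,-0.7,5],[0.33,0.57,0,-0.7,5],[0,0,0,0,5],[0,0,0,0,5]]]}}

```text
t: 12.95
position: [0.5705, 0.0465, 0.1284]
orientation: [-1.453, -2.783, 0.002]
wrist_force: [-0.3, 0.5, -2.1]
grip_width: 0.0112
grasp_force: 78.8
```

```bash
python3 st.py; python3 - <<'E'
from h import *
f=eyes.grab_frame("top");g=eyes.grab_frame("side")
for n,k in(("top",f),("side",g)):
  for r in nets.mark_of(k,"spanner")[:2]: print(n,r)
a=f["image"][110:230,220:360];b=g["image"][170:290,220:360]
cv2.imwrite("pics/g3.png",np.hstack([cv2.resize(i,None,fx=2.85,fy=2.85,interpolation=cv2.INTER_CUBIC) for i in(a,b)])[:, :800])
p,R,th=pose(); a=np.radians(th+90); x=np.array([np.cos(a),np.sin(a),0]);y=np.array([-x[1],x[0],0])
o=p-.015*x; o[2]=p[2]-.003+.012
for n,u,v in(("tips",113,28),("tips",113,-28),("throat",65,0)):
  P=o+x*u/1e3+y*v/1e3; print(n,"top",proj(f,P)[0],"side",proj(g,P)[0])
E
```

```text
[0.57052679 0.04645581 0.1284355 ] 34.86871532536713 tq [-0.02627159  0.035048   -0.01683674] F [-0.27628693  0.49516456 -2.12611919] 0.011172635686766014 78.82641434669495 q6 -0.7040772679826887 12.95
side {'position': [257.5, 186.7], 'p': 0.82}
tips top [287.58264005 162.36966076] side [290.83061829 200.0740762 ]
tips top [271.43850187 139.88155063] side [270.69002965 209.24488709]
throat top [299.12013476 137.26256352] side [269.25164818 195.80088113]
```

View pics/g3.png

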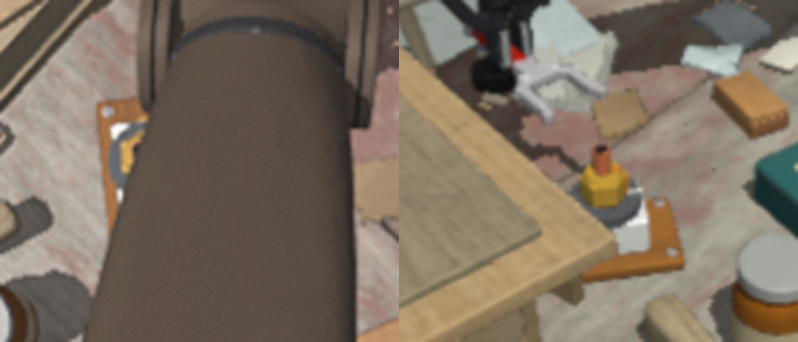

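The side view shows the spanner held level, jaw towards the nut. Its tips are at about (291,202) and (271,210), within 2 px of my prediction. Now I lower it and slide it on.

{"fn": "move_arm", "kwargs": {"targets": [[[0,0,0.4,0,5],[0,0,0.5,0,5],[0,0,0.29,0,5],[0,0,0,0,5],[0,0,0,0,5]]]}}

```text
t: 13.65
position: [0.5715, 0.0456, 0.0705]
orientation: [-1.456, -2.784, 0.0]
wrist_force: [-0.2, -1.2, -1.5]
grip_width: 0.0112
grasp_force: 78.8
```

```bash
python3 st.py; python3 - <<'E'
from h import *
c=np.radians(-55);n=np.array([.4975,.1515,0])
plan([((n+.073*np.array([np.cos(c),np.sin(c),0])+[0,0,.069]),35,6)])
E
```

```text
[0.57152659 0.04557717 0.07053985] 34.77276806272359 tq [-0.03838686  0.03600697 -0.04880271] F [-0.16299735 -1.20269536 -1.48883147] 0.011181802710159686 78.78508687019348 q6 -0.7042292814445238 13.65
[0.187, -0.0, 0.005, -0.006]
[0.188, -0.0, 0.005, -0.006]
[0.187, -0.0, 0.005, -0.006]
[0.188, -0.0, 0.005, -0.007]
[0.187, -0.0, 0.005, -0.006]
[0.188, -0.0, 0.006, -0.007]
-> [0.5394 0.0917 0.069 ] 35.0
```

{"fn": "move_arm", "kwargs": {"targets": [[[0.19,0,0.01,0,5],[0.19,0,0.01,0,5],[0.19,0,0,0,5],[0.19,0,0,0,5],[0.1,0,0,0,5],[0,0,0,0,5]]]}}

```text
t: 14.25
position: [0.5463, 0.0821, 0.0694]
orientation: [-1.453, -2.785, 0.0]
wrist_force: [0.2, 0.0, -1.6]
grip_width: 0.0118
grasp_force: 78.8
```

```bash
python3 st.py
```

```text
[0.5463062  0.08214978 0.06938578] 34.89035523868205 tq [-1.05481334e-01  2.31086262e-05 -5.78740904e-02] F [ 0.16193013  0.02409825 -1.64133037] 0.011847701801101762 78.83464336395264 q6 -0.6433922059128986 14.25
```

{"fn": "move_arm", "kwargs": {"targets": [[[0.1,0,0,0,5],[0.1,0,0,0,5],[0.06,0,0,0,5],[0,0,0,0,5],[0,0,0,0,5]]]}}

```text
t: 14.75
position: [0.5395, 0.0919, 0.0693]
orientation: [1.455, 2.784, 0.0]
wrist_force: [-0.3, -0.9, -2.0]
grip_width: 0.0116
grasp_force: 78.8
```

```bash
python3 st.py; python3 - <<'E'
from h import *
f=eyes.grab_frame("top");g=eyes.grab_frame("side")
a=f["image"][110:230,220:360];b=g["image"][205:270,250:335]
cv2.imwrite("pics/g4.png",cv2.resize(b,None,fx=8,fy=8,interpolation=cv2.INTER_CUBIC))
c=np.radians(-55);n=np.array([.4975,.1515,0])
plan([((n+.073*np.array([np.cos(c),np.sin(c),0])+[0,0,.069]),35,1)])
E
```

```text
[0.53949203 0.09194268 0.06933711] 34.81695389097552 tq [-0.02100064 -0.02395985  0.02002315] F [-0.30458504 -0.92691789 -2.02087284] 0.011593920067853754 78.8198983669281 q6 -0.6242278168794987 14.75
[0.0, -0.005, 0.007, -0.032]
-> [0.5394 0.0917 0.069 ] 35.0
```

View pics/g4.png

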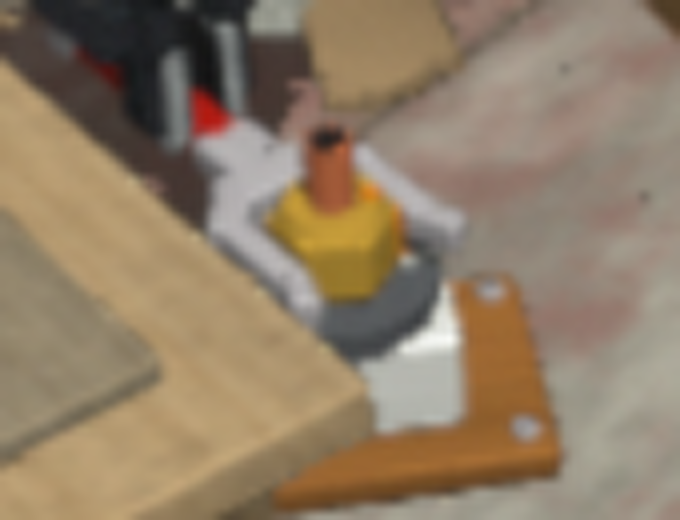

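The jaw sits around the nut with no force on it. Next I swing it clockwise on a 73 mm arc.

{"fn": "move_arm", "kwargs": {"targets": [[[0.002,-0.076,0,0.5,5],[0.002,-0.076,0,0.5,5],[0.002,-0.076,0,0.5,5],[0.002,-0.076,0,0.5,5],[0,0,0,0,5]]], "force": 100}}

```text
t: 15.35
position: [0.5258, 0.0844, 0.0692]
orientation: [-1.738, -2.616, 0.001]
wrist_force: [0.1, 0.9, -1.9]
grip_width: 0.0107
grasp_force: 101.9
```

```bash
python3 st.py
```

```text
[0.5258075  0.08438536 0.06919723] 22.797611940673217 tq [-0.0996851   0.08226874  0.08677645] F [ 0.10536256  0.87481424 -1.94892158] 0.010729888533320553 101.89825773239136 q6 -0.42928962200050724 15.35
```

{"fn": "move_arm", "kwargs": {"targets": [[[0.002,-0.076,0,0.5,5],[0.002,-0.076,0,0.5,5],[0.002,-0.076,0,0.5,5],[0.002,-0.076,0,0.5,5],[0.002,-0.076,0,0.5,5],[0.002,-0.076,0,0.5,5],[0.002,-0.076,0,0.5,5],[0.002,-0.076,0,0.5,5],[0,0,0,0,5]]]}}

```text
t: 16.25
position: [0.4968, 0.0788, 0.0695]
orientation: [2.241, 2.2, 0.0]
wrist_force: [0.8, -1.7, -1.4]
grip_width: 0.0105
grasp_force: 102.0
```

```bash
python3 st.py;python3 - <<'E'
from h import *
p,R,th=pose();n=np.array([.4975,.1515]);d=p[:2]-n;print(np.hypot(*d),np.degrees(np.arctan2(d[1],d[0])),th-90)
E
```

```text
[0.4967976  0.07877085 0.0695051 ] -1.0553146819902266 tq [-0.22713396  0.00046083  0.27651279] F [ 0.83998603 -1.73627139 -1.38896237] 0.010458041013244818 101.97696089744568 q6 -0.025394960083387572 16.25
0.0727325406065717 -90.55332751501247 -91.05531468199023
```

{"fn": "move_arm", "kwargs": {"targets": [[[0.002,-0.076,0,0.5,5],[0.002,-0.076,0,0.5,5],[0.002,-0.076,0,0.5,5],[0.002,-0.076,0,0.5,5],[0.002,-0.076,0,0.5,5],[0.002,-0.076,0,0.5,5],[0.002,-0.076,0,0.5,5],[0.002,-0.076,0,0.5,5],[0,0,0,0,5]]]}}

```text
t: 17.15
position: [0.4673, 0.0854, 0.0695]
orientation: [2.649, 1.687, -0.001]
wrist_force: [0.2, -3.3, -1.3]
grip_width: 0.0102
grasp_force: 102.0
```

```bash
python3 st.py;python3 - <<'E'
from h import *
p,R,th=pose();n=np.array([.4975,.1515]);d=p[:2]-n;print(np.hypot(*d),np.degrees(np.arctan2(d[1],d[0])),th-90)
f=eyes.grab_frame("top");g=eyes.grab_frame("side")
a=f["image"][135:195,245:305];b=g["image"][215:260,270:315]
cv2.imwrite("pics/g5.png",np.hstack([cv2.resize(i,(400,400),interpolation=cv2.INTER_CUBIC) for i in(a,b)]))
# expected pixels of the lower/upper stripe corner in the side view for each bite angle
for bite in(40,45,50,55,60,65,70):
  c=np.radians(-175-bite);u=np.array([np.cos(c),np.sin(c)])
  print(bite,[np.round((proj(g,[*(n+r*u),z])[0]-[270,215])*400/45+400*np.array([1,0]),0).tolist() for r,z in((.0196,.078),(.014,.084))])
E
```

```text
[0.467278   0.08542108 0.06948215] -25.02793104966449 tq [-0.52514875  0.06758834  0.2372695 ] F [ 0.18772877 -3.28315466 -1.30550397] 0.010206480704464865 101.97740077972412 q6 0.40536530012044447 17.15
0.07266218186318939 -114.57756638232128 -115.02793104966449
40 [[644.0, 173.0], [625.0, 148.0]]
45 [[640.0, 177.0], [622.0, 151.0]]
50 [[636.0, 180.0], [619.0, 153.0]]
55 [[631.0, 183.0], [615.0, 156.0]]
60 [[626.0, 186.0], [612.0, 158.0]]
65 [[621.0, 189.0], [608.0, 159.0]]
70 [[615.0, 191.0], [604.0, 161.0]]
```

View pics/g5.png

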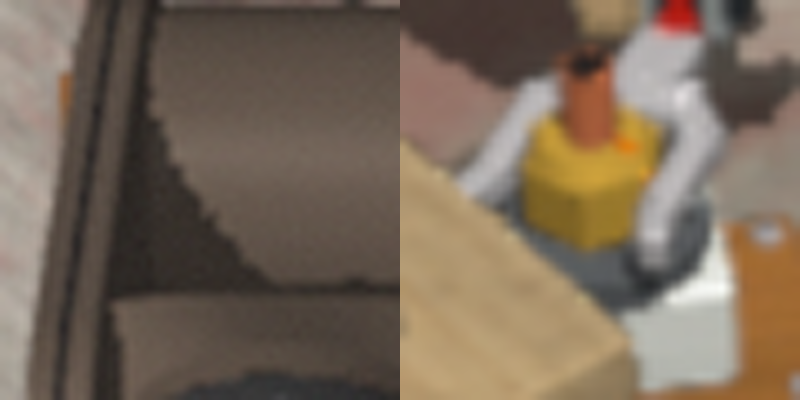

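Side view: the nut's orange stripe is at zoomed (627,145) and (650,178). Against my predictions that is only about 37° of bite, because of jaw play and give in the grip. That was my 10th picture, so from here I measure the stripe and the brass outline numerically.

```bash
cat > bite.py <<'E'
from h import *
g=eyes.grab_frame("side");im=cv2.resize(g["image"][215:260,270:315],None,fx=8,fy=8,interpolation=cv2.INTER_CUBIC)
hsv=cv2.cvtColor(im,cv2.COLOR_BGR2HSV).astype(int);H,S,V=hsv[...,0],hsv[...,1],hsv[...,2]
u=lambda c:(np.array(c)+.5)/8-.5+[270,215]
m=((H>=4)&(H<=18)&(S>215)&(V>190)).astype(np.uint8)
k,l,st,ce=cv2.connectedComponentsWithStats(m)
for i in range(1,k):
    if st[i,4]>12: print("orange",st[i,4],np.round(u(ce[i]),2))
b=((H>=19)&(H<=28)&(S>170)&(V>90)).astype(np.uint8)
k,l,st,ce=cv2.connectedComponentsWithStats(b);i=1+np.argmax(st[1:,4]);B=l==i
x0,y0,w,h=st[i,:4];print("brass x",u((x0,y0)),u((x0+w,y0+h)),st[i,4])
n=np.array([.4975,.1515])
print("ctr pred",proj(g,[[*n,.084],[*n,.06],[*n,.106]]).round(2).tolist())
# front edge: brightness step across lower flats
r=int((248/400*45-8/8)*8)
for zz in(.066,.070):
    row=int((proj(g,[*n,zz])[0][1]+3.5-215)*8); v=V[row-4:row+5].mean(0); print("row",row/8+215,[int(t) for t in v[88:280:6]])
for bt in(30,40,50,60,70):
    c=np.radians(-175-bt);w=np.array([np.cos(c),np.sin(c)]);print(bt,proj(g,[*(n+.0155*w),.0825])[0].round(2),proj(g,[*(n+.019*w),.078])[0].round(2))
E
python3 bite.py
```

```text
orange 109 [295.   230.96]
brass x [284.1875 227.9375] [298.3125 242.0625] 8126
ctr pred [[290.18, 229.84], [290.76, 237.87], [289.64, 222.26]]
row 239.375 [141, 114, 93, 76, 89, 111, 120, 123, 125, 125, 125, 125, 131, 141, 148, 151, 150, 151, 153, 152, 143, 147, 167, 176, 180, 167, 140, 117, 90, 80, 89, 96]
row 238.0 [98, 82, 80, 74, 94, 117, 124, 124, 124, 125, 125, 121, 130, 145, 152, 151, 150, 150, 152, 152, 145, 145, 158, 165, 177, 182, 171, 148, 128, 115, 112, 116]
30 [296.41 231.73] [297.9  233.57]
40 [295.86 232.4 ] [297.23 234.4 ]
50 [295.13 233.02] [296.35 235.16]
60 [294.25 233.56] [295.27 235.82]
70 [293.25 234.  ] [294.04 236.37]
```

```bash
cat > prof.py <<'E'
from h import *
def prof(V,off):  # V zoom8 gray, off crop origin
    for y in (236.5,238,239.5):
        r=int((y-off[1]+.5)*8); c=np.arange(282,300,.75); print(y,[int(V[r-4:r+5,int((t-off[0]+.5)*8)].mean()) for t in c])
E
cp prof.py a.py; cat >> a.py <<'E'
print(np.arange(282,300,.75).tolist())
V=cv2.cvtColor(cv2.imread("pics/g4.png"),cv2.COLOR_BGR2HSV)[...,2].astype(int);prof(V,(250,205))
g=eyes.grab_frame("side")["image"];print("now")
V=cv2.cvtColor(cv2.resize(g[205:270,250:335],None,fx=8,fy=8,interpolation=cv2.INTER_CUBIC),cv2.COLOR_BGR2HSV)[...,2].astype(int);prof(V,(250,205))
E
python3 a.py
```

```text
[282.0, 282.75, 283.5, 284.25, 285.0, 285.75, 286.5, 287.25, 288.0, 288.75, 289.5, 290.25, 291.0, 291.75, 292.5, 293.25, 294.0, 294.75, 295.5, 296.25, 297.0, 297.75, 298.5, 299.25]
236.5 [177, 182, 183, 174, 159, 143, 136, 145, 159, 162, 161, 158, 156, 155, 155, 155, 154, 156, 147, 134, 125, 124, 125, 141]
238 [142, 160, 176, 182, 180, 176, 167, 157, 152, 150, 148, 148, 149, 149, 150, 150, 149, 149, 144, 136, 127, 123, 110, 107]
239.5 [119, 117, 132, 147, 154, 167, 180, 179, 164, 155, 149, 148, 148, 149, 150, 150, 150, 150, 146, 133, 116, 104, 93, 90]
now
236.5 [90, 80, 96, 118, 124, 124, 127, 133, 138, 140, 150, 162, 166, 162, 158, 155, 154, 152, 150, 150, 155, 165, 177, 186]
238 [80, 73, 93, 116, 123, 123, 123, 124, 125, 121, 129, 142, 150, 151, 150, 151, 152, 152, 142, 143, 160, 170, 180, 178]
239.5 [105, 85, 85, 100, 112, 118, 122, 124, 124, 124, 130, 140, 150, 151, 150, 151, 152, 152, 142, 147, 169, 178, 183, 167]
```

Comparing edge positions with the finger-tight crop, the corner edge moved from x≈296.0 to 290.0, so the bite is about 41°. I'll go 15° further and measure again.

{"fn": "move_arm", "kwargs": {"targets": [[[0.002,-0.076,0,0.5,5],[0.002,-0.076,0,0.5,5],[0.002,-0.076,0,0.5,5],[0.002,-0.076,0,0.5,5],[0.002,-0.076,0,0.5,5],[0,0,0,0,5]]]}}

```text
t: 17.95
position: [0.451, 0.0958, 0.0693]
orientation: [2.848, 1.324, -0.001]
wrist_force: [-0.8, -4.4, -2.1]
grip_width: 0.0104
grasp_force: 102.0
```

```bash
python3 st.py; python3 a.py|tail -3; python3 bite.py|head -4
```

```text
[0.45098193 0.09582091 0.06929859] -40.12130313385182 tq [-0.74283772  0.10051857  0.15960401] F [-0.82828453 -4.38430971 -2.14409421] 0.01039303015333911 101.97648167610168 q6 0.6901011200912072 17.95
236.5 [68, 80, 95, 105, 109, 111, 119, 138, 159, 167, 166, 162, 160, 159, 159, 156, 153, 157, 169, 179, 183, 186, 190, 187]
238 [88, 84, 91, 102, 108, 107, 108, 119, 137, 148, 152, 151, 152, 152, 152, 149, 150, 166, 179, 187, 189, 188, 175, 156]
239.5 [109, 94, 88, 91, 95, 101, 106, 117, 133, 146, 152, 151, 151, 151, 152, 159, 171, 181, 183, 176, 165, 153, 140, 125]
orange 53 [294.05 231.55]
brass x [284.0625 227.6875] [298.8125 241.8125] 7120
ctr pred [[290.18, 229.84], [290.76, 237.87], [289.64, 222.26]]
row 239.375 [146, 120, 98, 88, 88, 97, 103, 106, 107, 117, 134, 147, 152, 151, 150, 151, 150, 154, 164, 178, 184, 185, 182, 170, 153, 136, 123, 108, 88, 81, 90, 94]
```

{"fn": "move_arm", "kwargs": {"targets": [[[0.002,-0.076,0,0.5,5],[0.001,-0.015,0,0.1,5],[0,0,0,0,5]]]}}

```text
t: 18.35
position: [0.4477, 0.0988, 0.0693]
orientation: [2.888, 1.235, -0.001]
wrist_force: [-1.9, -6.6, -1.1]
grip_width: 0.0104
grasp_force: 102.0
```

```bash
python3 st.py; python3 a.py|tail -3
```

```text
[0.44769406 0.09882086 0.06927452] -43.69261435856599 tq [-0.83537359  0.25638013  0.25762766] F [-1.86883448 -6.56000649 -1.1382197 ] 0.010361793467271034 102.01135754585266 q6 0.7589534520684191 18.35
236.5 [68, 80, 94, 102, 104, 107, 119, 140, 158, 162, 162, 161, 159, 158, 158, 155, 152, 156, 166, 175, 181, 186, 189, 186]
238 [90, 89, 94, 99, 101, 103, 108, 123, 143, 151, 152, 151, 151, 150, 151, 158, 167, 177, 187, 191, 189, 182, 169, 154]
239.5 [109, 94, 86, 85, 90, 97, 105, 121, 141, 151, 152, 150, 151, 150, 163, 175, 176, 177, 179, 174, 162, 149, 140, 128]
```

{"fn": "move_arm", "kwargs": {"targets": [[[0,0.05,0,-0.33,5],[0,0.05,0,-0.33,5],[0,0.05,0,-0.34,5],[0,0,0,0,5],[0,0,0,0,5]]]}}

```text
t: 18.9
position: [0.453, 0.0943, 0.0691]
orientation: [-2.821, -1.381, 0.002]
wrist_force: [-2.6, -3.3, -0.8]
grip_width: 0.0105
grasp_force: 102.0
```

```bash
python3 st.py; python3 a.py|tail -3
```

```text
[0.45296756 0.09431233 0.06910272] -37.817542934009985 tq [-0.47011541  0.38314896  0.02442513] F [-2.6394055  -3.25629311 -0.76139439] 0.010450020188857717 101.99283599853516 q6 0.6448605580237327 18.9
236.5 [70, 80, 96, 107, 109, 111, 118, 135, 154, 163, 165, 161, 158, 158, 158, 157, 155, 155, 164, 175, 182, 186, 190, 187]
238 [89, 82, 91, 103, 109, 109, 110, 117, 130, 144, 152, 153, 151, 152, 152, 149, 145, 152, 168, 176, 171, 177, 173, 157]
239.5 [108, 86, 82, 90, 96, 103, 108, 115, 128, 141, 151, 153, 151, 152, 148, 151, 163, 172, 181, 177, 162, 150, 138, 125]
```

Reversing dragged the nut back slightly, with the throat pressing radially on a corner. I'll back out 2.5 mm, turn clockwise again, then reverse.

{"fn": "move_arm", "kwargs": {"targets": [[[-0.05,0,0,0,5],[0,-0.05,0,0.33,5],[0,-0.05,0,0.33,5],[0,-0.05,0,0.34,5],[0,0,0,0,5]]]}}

```text
t: 19.45
position: [0.4476, 0.0984, 0.0698]
orientation: [-2.889, -1.232, -0.01]
wrist_force: [2.9, 3.6, -4.5]
grip_width: 0.0106
grasp_force: 101.6
```

```bash
python3 st.py; python3 a.py|tail -3
```

```text
[0.44763342 0.09841271 0.06984266] -43.80010093920867 tq [ 0.5403454  -0.37978762  0.28098903] F [ 2.93283926  3.57538478 -4.47431327] 0.0105702495657846 101.61312460899353 q6 0.7550282627093596 19.45
236.5 [67, 79, 93, 100, 103, 106, 123, 147, 163, 164, 163, 160, 159, 158, 158, 155, 151, 158, 166, 175, 182, 186, 190, 186]
238 [90, 89, 93, 98, 102, 103, 109, 126, 144, 150, 151, 150, 151, 150, 151, 159, 170, 178, 187, 191, 188, 183, 169, 153]
239.5 [108, 94, 86, 85, 90, 96, 104, 121, 142, 149, 151, 150, 151, 148, 163, 180, 183, 182, 180, 173, 161, 149, 140, 127]
```

{"fn": "move_arm", "kwargs": {"targets": [[[0,0.05,0,-0.33,5],[0,0.05,0,-0.33,5],[0,0.025,0,-0.17,5],[0,0,0,0,5],[0,0,0,0,5]]]}}

```text
t: 20.0
position: [0.4519, 0.0946, 0.0697]
orientation: [-2.832, -1.354, -0.009]
wrist_force: [2.8, 5.0, -4.0]
grip_width: 0.0107
grasp_force: 101.6
```

```bash
python3 st.py; python3 a.py|tail -3
```

```text
[0.4519433  0.09464085 0.06968297] -38.894408832100616 tq [ 0.86514451 -0.2846874   0.10387304] F [ 2.78302327  4.96972925 -4.04678417] 0.010680477880567316 101.58896684646606 q6 0.6589136969076772 20.0
236.5 [69, 80, 95, 105, 109, 111, 119, 136, 155, 164, 166, 162, 160, 159, 158, 157, 158, 162, 172, 181, 185, 187, 189, 186]
238 [90, 85, 92, 102, 107, 108, 108, 117, 135, 147, 152, 151, 151, 152, 152, 150, 150, 156, 171, 185, 189, 187, 174, 155]
239.5 [108, 94, 88, 91, 95, 102, 107, 115, 129, 144, 152, 151, 151, 151, 151, 157, 168, 174, 179, 177, 168, 154, 139, 124]
```

{"fn": "move_arm", "kwargs": {"targets": [[[0.03,-0.06,0,0.4,5],[0,-0.06,0,0.4,5],[0,-0.06,0,0.4,5],[0,-0.03,0,0.2,5],[0,0,0,0,5]]]}}

```text
t: 20.55
position: [0.4447, 0.1015, 0.0697]
orientation: [2.925, 1.147, 0.004]
wrist_force: [2.4, 1.0, -2.4]
grip_width: 0.0109
grasp_force: 101.8
```

```bash
python3 st.py; python3 a.py|tail -3
```

```text
[0.44465493 0.10148507 0.06970086] -47.17159803740401 tq [ 0.15761369 -0.30956409  0.28169683] F [ 2.41320797  0.97214119 -2.39303178] 0.010860328521708443 101.79885506629944 q6 0.8234249048998471 20.55
236.5 [67, 77, 89, 97, 101, 104, 124, 147, 157, 161, 160, 158, 158, 158, 158, 158, 160, 169, 178, 183, 185, 188, 189, 186]
238 [91, 88, 91, 96, 100, 101, 116, 135, 146, 151, 152, 150, 151, 152, 157, 165, 173, 182, 189, 191, 189, 180, 166, 152]
239.5 [108, 95, 86, 84, 88, 96, 110, 129, 144, 149, 151, 149, 149, 158, 168, 175, 177, 179, 178, 169, 155, 146, 140, 129]
```

{"fn": "move_arm", "kwargs": {"targets": [[[0,0.061,0,-0.4,5],[0,0.061,0,-0.4,5],[0,0.061,0,-0.4,5],[0,0.061,0,-0.4,5],[0,0,0,0,5],[0,0,0,0,5]]]}}

```text
t: 21.2
position: [0.4532, 0.0937, 0.0695]
orientation: [-2.818, -1.384, -0.004]
wrist_force: [3.0, 5.5, -2.9]
grip_width: 0.0107
grasp_force: 101.7
```

```bash
python3 st.py; python3 a.py|tail -3
```

```text
[0.45317114 0.09369452 0.06949769] -37.68762523721675 tq [ 0.71804514 -0.20797205  0.12188629] F [ 2.9573352   5.51814762 -2.90450123] 0.01071282327057704 101.72109246253967 q6 0.6375396475491726 21.2
236.5 [72, 83, 96, 106, 108, 109, 119, 135, 151, 161, 164, 161, 158, 158, 158, 157, 157, 156, 164, 175, 182, 186, 190, 187]
238 [89, 83, 91, 103, 109, 109, 109, 116, 129, 144, 151, 152, 151, 152, 151, 147, 145, 152, 160, 172, 183, 186, 176, 157]
239.5 [107, 86, 83, 90, 96, 104, 108, 115, 128, 142, 151, 152, 151, 152, 148, 151, 164, 172, 178, 173, 161, 150, 138, 124]
```

```bash
cat > abs.py <<'E'
from h import *
n=np.array([.4975,.1515])
def tube(img,off,g):
    hsv=cv2.cvtColor(img,cv2.COLOR_BGR2HSV).astype(int);H,S,V=hsv[...,0],hsv[...,1],hsv[...,2]
    for z in(.09,.094,.098):
        u,v=proj(g,[*n,z])[0]+[0,3*0]
        r=int((v-off[1]+.5)*8); c0=int((u-off[0]+.5)*8)
        sl=np.s_[r-3:r+4,c0-50:c0+50]; m=((H<=12)|(H>175))[sl]&(S[sl]>120)&(V[sl]>60)
        xs=np.where(m.mean(0)>.5)[0]; xs=xs[(xs>10)&(xs<90)]
        w=(xs+c0-50+.5)/8-.5+off[0]; print(" z",z,"pred u",u.round(2),"obs",w.min().round(2),w.max().round(2),"mid",((w.min()+w.max())/2).round(2))
g=eyes.grab_frame("side"); z8=lambda a:cv2.resize(a[205:270,250:335],None,fx=8,fy=8,interpolation=cv2.INTER_CUBIC)
if __name__=="__main__":
    print("start");tube(z8(cv2.imread("pics/side0.png")),(250,205),g)
    print("g4");tube(cv2.imread("pics/g4.png"),(250,205),g)
    print("now");tube(z8(g["image"]),(250,205),g)
    print("R px",[proj(g,[n[0]-.0196,n[1],.068])[0][0]-proj(g,[*n,.068])[0][0]],"c068",proj(g,[*n,.068])[0])
    from prof import prof
    V=cv2.cvtColor(z8(cv2.imread("pics/side0.png")),cv2.COLOR_BGR2HSV)[...,2].astype(int);prof(V,(250,205))
    d=np.array(g["origin"])[:2]-n;print("cam dir",np.degrees(np.arctan2(d[1],d[0])))
E
python3 abs.py
```

```text
start
 z 0.09 pred u 290.04 obs 288.06 293.31 mid 290.69
 z 0.094 pred u 289.94 obs 287.81 293.31 mid 290.56
 z 0.098 pred u 289.84 obs 287.94 293.56 mid 290.75
g4
 z 0.09 pred u 290.04 obs 288.06 293.31 mid 290.69
 z 0.094 pred u 289.94 obs 288.31 293.31 mid 290.81
 z 0.098 pred u 289.84 obs 288.31 293.19 mid 290.75
now
 z 0.09 pred u 290.04 obs 287.94 293.31 mid 290.62
 z 0.094 pred u 289.94 obs 288.31 293.44 mid 290.88
 z 0.098 pred u 289.84 obs 288.31 293.19 mid 290.75
R px [np.float64(8.401260552170243)] c068 [290.56587897 235.21655934]
236.5 [73, 73, 88, 103, 108, 108, 110, 117, 129, 151, 162, 160, 154, 151, 149, 149, 148, 147, 145, 140, 130, 117, 104, 117]
238 [78, 75, 88, 103, 108, 107, 107, 106, 109, 123, 137, 144, 144, 143, 143, 144, 145, 145, 144, 139, 128, 112, 96, 97]
239.5 [102, 85, 86, 96, 101, 105, 106, 107, 111, 123, 136, 143, 144, 143, 143, 144, 145, 145, 144, 140, 128, 109, 91, 87]
cam dir 91.08195698904495
```

```bash
python3 - <<'E'
from abs import *
from scipy.optimize import brentq
u=lambda psi:proj(g,[n[0]+.0196*np.cos(np.radians(psi)),n[1]+.0196*np.sin(np.radians(psi)),.068])[0][0]+.77
print([(p,u(p).round(2)) for p in(60,80,91,100,125,140)])
for k,o in(("start",288.9),("g4",296.0),("b1",290.0),("b2",287.75),("maxload",287.1),("now",288.0)): print(k,brentq(lambda p:u(p)-o,20,165))
E
```

```text
[(60, np.float64(287.26)), (80, np.float64(290.07)), (91, np.float64(291.71)), (100, np.float64(293.04)), (125, np.float64(296.41)), (140, np.float64(297.99))]
start 71.9646418982028
g4 121.59535569208879
b1 79.51976354644172
b2 63.713660874845544
maxload 58.79572705058108
now 65.54948098931763
```

Torque about the nut axis is now near 0, and the nut is about 56° past finger-tight, which is within limits. Now I ease 1.5° further back and pull straight out, checking as I go.

{"fn": "move_arm", "kwargs": {"targets": [[[0,0.038,0,-0.25,5],[-0.06,0,0,0,5],[-0.06,0,0,0,5],[0,0,0,0,5]]]}}

```text
t: 21.75
position: [0.4521, 0.0885, 0.0701]
orientation: [-2.799, -1.419, -0.01]
wrist_force: [4.4, 8.4, -2.2]
grip_width: 0.0103
grasp_force: 101.8
```

```bash
python3 st.py; python3 a.py|tail -3
```

```text
[0.45209645 0.08850224 0.07012033] -36.226327722345495 tq [ 1.35512743 -0.50525445  0.22308226] F [ 4.36261544  8.37712033 -2.24258899] 0.010331026532677288 101.82795882225037 q6 0.5975854499079453 21.75
236.5 [67, 83, 99, 108, 111, 112, 115, 130, 150, 161, 165, 162, 159, 158, 157, 156, 153, 148, 159, 175, 183, 185, 188, 184]
238 [89, 86, 95, 106, 110, 111, 110, 116, 129, 143, 151, 152, 151, 151, 152, 152, 151, 149, 161, 176, 179, 175, 161, 145]
239.5 [108, 94, 90, 93, 98, 105, 109, 116, 128, 142, 151, 152, 151, 152, 152, 149, 149, 165, 179, 186, 182, 161, 139, 121]
```

{"fn": "move_arm", "kwargs": {"targets": [[[-0.1,0,0,0,5],[-0.1,0,0,0,5],[-0.1,0,0,0,5],[0,0,0,0,5]]]}}

```text
t: 22.2
position: [0.4412, 0.074, 0.0691]
orientation: [-2.801, -1.422, 0.002]
wrist_force: [-0.6, 0.4, -1.8]
grip_width: 0.01
grasp_force: 101.9
```

```bash
python3 st.py; python3 a.py|tail -3
```

```text
[0.44116402 0.07395793 0.06912331] -36.16398413193002 tq [0.00532441 0.08296013 0.05097456] F [-0.63059323  0.35059263 -1.78310604] 0.010028795645958273 101.91081762313843 q6 0.5699973835589879 22.2
236.5 [89, 92, 100, 108, 111, 112, 116, 130, 150, 161, 165, 162, 158, 157, 158, 157, 154, 153, 160, 166, 158, 134, 136, 155]
238 [90, 86, 95, 105, 109, 111, 110, 116, 129, 143, 151, 152, 151, 152, 153, 152, 152, 152, 157, 165, 162, 128, 113, 120]
239.5 [108, 93, 90, 92, 96, 105, 109, 115, 127, 142, 150, 151, 151, 152, 152, 152, 153, 153, 157, 162, 156, 118, 86, 81]
```

The spanner is free and the nut did not move. Next I pull back a bit more, lift over the tube and return to the spanner's original spot.

{"fn": "move_arm", "kwargs": {"targets": [[[-0.15,0,0,0,5],[-0.15,0,0,0,5],[0,0,-0.3,0,5],[0,0,-0.5,0,5],[0,0,-0.4,0,5],[0,0,0,0,5],[0,0,0,0,5]]]}}

```text
t: 22.95
position: [0.4327, 0.062, 0.1291]
orientation: [2.801, 1.423, 0.0]
wrist_force: [-1.1, -0.4, -2.2]
grip_width: 0.0108
grasp_force: 101.9
```

```bash
python3 st.py; python3 - <<'E'
from h import *
p=pose()[0]; plan([((.47,-.05,p[2]),-18,4),((.4439,-.1835,p[2]),1.2,4)])
E
```

```text
[0.43273074 0.06203119 0.12909966] -36.12929735702155 tq [0.01067461 0.02249488 0.00867695] F [-1.0557444  -0.42567656 -2.24515305] 0.010833169730124707 101.94016814231873 q6 0.5401358771878508 22.95
[-0.343, 0.481, 0.0, -0.755]
[-0.379, 0.452, 0.0, -0.756]
[-0.414, 0.421, 0.0, -0.755]
[-0.446, 0.387, 0.0, -0.756]
-> [ 0.47   -0.05    0.1291] -18.0
[-0.675, 0.082, 0.0, -0.8]
[-0.68, 0.025, 0.0, -0.8]
[-0.679, -0.032, 0.0, -0.8]
[-0.675, -0.088, 0.0, -0.8]
-> [ 0.4439 -0.1835  0.1291] 1.2
```

{"fn": "move_arm", "kwargs": {"targets": [[[-0.34,0.48,0,-0.75,5],[-0.38,0.45,0,-0.75,5],[-0.41,0.42,0,-0.75,5],[-0.45,0.39,0,-0.75,5],[-0.67,0.08,0,-0.8,5],[-0.68,0.02,0,-0.8,5],[-0.68,-0.03,0,-0.8,5],[-0.67,-0.09,0,-0.8,5],[0,0,0,0,5],[0,0,0,0,5]]]}}

```text
t: 23.95
position: [0.4424, -0.1825, 0.1276]
orientation: [-2.201, -2.237, 0.0]
wrist_force: [0.2, -0.1, -2.5]
grip_width: 0.0105
grasp_force: 101.9
```

```bash
python3 st.py; python3 - <<'E'
from h import *
f=eyes.grab_frame("top"); n=np.array([.498,.1505])
im=cv2.resize(f["image"][140:190,250:300],None,fx=8,fy=8,interpolation=cv2.INTER_CUBIC)
def orange(im):
    hsv=cv2.cvtColor(im,cv2.COLOR_BGR2HSV).astype(int);H,S,V=hsv[...,0],hsv[...,1],hsv[...,2]
    m=((H>=3)&(H<=16)&(S>195)&(V>150)).astype(np.uint8);k,l,st,ce=cv2.connectedComponentsWithStats(m)
    return [(int(st[i,4]),((ce[i]+.5)/8-.5+[250,140]).round(2)) for i in range(1,k) if st[i,4]>10]
ref=cv2.resize(cv2.imread("pics/g2.png"),(400,400))
s0=cv2.resize(cv2.imread("pics/top0.png")[140:190,250:300],None,fx=8,fy=8,interpolation=cv2.INTER_CUBIC)
for nm,i in(("start",s0),("ft",ref),("now",im)): 
  for a,c in orange(i):
    for z in(.079,): 
      d=onz(f,c,z)[:2]-n; print(nm,a,c,"r",np.hypot(*d).round(4),"ang",np.degrees(np.arctan2(d[1],d[0])).round(1))
E
```

```text
[ 0.44243673 -0.18245407  0.12756488] 0.9335710260007084 tq [-0.00762119 -0.00991858 -0.02071818] F [ 0.24941739 -0.05189379 -2.49717991] 0.010462257576065791 101.91022753715515 q6 -0.6202813805866394 23.95
```

```bash
python3 - <<'E'
from h import *
f=eyes.grab_frame("top"); n=np.array([.4978,.151])
im=cv2.resize(f["image"][140:190,250:300],None,fx=8,fy=8,interpolation=cv2.INTER_CUBIC)
cv2.imwrite("pics/g6.png",im)
ref=cv2.resize(cv2.imread("pics/g2.png"),(400,400))
s0=cv2.resize(cv2.imread("pics/top0.png")[140:190,250:300],None,fx=8,fy=8,interpolation=cv2.INTER_CUBIC)
for nm,i in(("start",s0),("ft",ref),("now",im)):
    a=cv2.cvtColor(i,cv2.COLOR_BGR2HSV).astype(int);H,S,V=a[...,0],a[...,1],a[...,2]
    m=((H>=2)&(H<=14)&(S>150)&(V>110)); yy,xx=np.mgrid[:400,:400]
    m&=np.hypot(xx-185,yy-205)<110
    k,l,st,ce=cv2.connectedComponentsWithStats(m.astype(np.uint8))
    for j in range(1,k):
        if st[j,4]>30:
            c=(ce[j]+.5)/8-.5+[250,140]
            d=onz(f,c,.079)[:2]-n;print(nm,st[j,4],c.round(2),"S",S[l==j].mean().round(),"V",V[l==j].mean().round(),"r",np.hypot(*d).round(4),"ang",np.degrees(np.arctan2(d[1],d[0])).round(1))
E
```

```text
start 249 [275.78 165.26] S 168.0 V 132.0 r 0.0116 ang -98.3
start 44 [279.49 167.53] S 159.0 V 125.0 r 0.0205 ang -109.1
ft 293 [270.19 169.44] S 170.0 V 217.0 r 0.0104 ang 177.8
ft 64 [271.04 173.74] S 164.0 V 162.0 r 0.0197 ang -176.0
now 294 [265.71 167.34] S 170.0 V 223.0 r 0.0114 ang 120.3
```

```bash
sed -i 's/np.arange(282,300,.75)/np.arange(282,300,.5)/g' prof.py a.py; python3 a.py
```

```text
[282.0, 282.5, 283.0, 283.5, 284.0, 284.5, 285.0, 285.5, 286.0, 286.5, 287.0, 287.5, 288.0, 288.5, 289.0, 289.5, 290.0, 290.5, 291.0, 291.5, 292.0, 292.5, 293.0, 293.5, 294.0, 294.5, 295.0, 295.5, 296.0, 296.5, 297.0, 297.5, 298.0, 298.5, 299.0, 299.5]
236.5 [177, 181, 182, 183, 178, 170, 159, 147, 139, 136, 140, 149, 159, 162, 162, 161, 159, 157, 156, 155, 155, 155, 155, 155, 154, 155, 153, 147, 138, 131, 125, 124, 125, 125, 132, 149]
238 [142, 155, 168, 176, 181, 182, 180, 178, 173, 167, 160, 155, 152, 150, 149, 148, 147, 148, 149, 149, 149, 150, 150, 150, 149, 150, 148, 144, 138, 133, 127, 125, 119, 110, 105, 110]
239.5 [119, 115, 121, 132, 144, 148, 154, 163, 172, 180, 182, 175, 164, 157, 152, 149, 149, 148, 148, 148, 149, 150, 150, 150, 150, 151, 149, 146, 138, 128, 116, 107, 99, 93, 90, 90]
now
236.5 [85, 86, 91, 97, 102, 105, 105, 105, 108, 110, 118, 130, 143, 152, 157, 158, 157, 154, 152, 151, 150, 150, 151, 150, 150, 148, 148, 153, 157, 159, 152, 140, 125, 110, 110, 130]
238 [86, 82, 85, 91, 98, 102, 105, 106, 107, 106, 108, 114, 123, 132, 140, 144, 146, 145, 145, 145, 146, 145, 146, 146, 147, 146, 147, 150, 154, 160, 156, 142, 120, 100, 92, 100]
239.5 [105, 93, 88, 86, 88, 89, 92, 97, 102, 104, 108, 114, 123, 133, 141, 145, 146, 146, 146, 146, 146, 146, 146, 146, 146, 147, 148, 151, 153, 156, 151, 135, 114, 99, 88, 88]
```

With a clear view, two edges give the nut at about 55–56° past finger-tight, with a limit of 49–71°. I'll accept that and lay the spanner down.

{"fn": "move_arm", "kwargs": {"targets": [[[0,0,0.5,0,5],[0,0,0.6,0,5],[0,0,0.6,0,5],[0,0,0.4,0,5],[0,0,0.2,0,5],[0,0,0.1,0,5],[0,0,0,0,5],[0,0,0,0,5]]]}}

```text
t: 24.9
position: [0.4446, -0.1829, 0.0104]
orientation: [2.198, 2.242, 0.001]
wrist_force: [0.2, -0.2, -1.3]
grip_width: 0.01
grasp_force: 101.9
```

```bash
python3 st.py
```

```text
[ 0.44455233 -0.18289106  0.01038644] 1.115984931571387 tq [-0.01070555 -0.04053687  0.00629387] F [ 0.21246033 -0.22331794 -1.34096256] 0.009999770020613119 101.90732002258301 q6 -0.6213063410800476 24.9
```

{"fn": "move_arm", "kwargs": {"targets": [[[0,0,0.06,0,5],[0,0,0.04,0,5],[0,0,0.02,0,5],[0,0,0,0,5]]]}}

```text
t: 25.3
position: [0.4435, -0.1825, 0.0033]
orientation: [-2.2, -2.242, 0.0]
wrist_force: [0.2, -0.0, -2.2]
grip_width: 0.0102
grasp_force: 101.9
```

```bash
python3 st.py
```

```text
[ 0.44353218 -0.18254607  0.0033059 ] 1.087131279437333 tq [-0.04509232  0.01090844 -0.05765314] F [ 0.24575548 -0.00650352 -2.19789149] 0.0102479724541261 101.90472364425659 q6 -0.6213709376969583 25.3
```

Not quite touching yet. I'll lower 1 mm more, open gently and rise.

{"fn": "move_arm", "kwargs": {"targets": [[[0,0,0.02,0,5],[0,0,0,0,5],[0,0,0,0,14],[0,0,0,0,20],[0,0,0,0,40],[0,0,-0.02,0,50],[0,0,-0.1,0,50],[0,0,-0.4,0,50],[0,0,-0.8,0,50],[0,0,-0.9,0,50]]]}}

```text
t: 26.3
position: [0.4425, -0.1818, 0.1135]
orientation: [-2.198, -2.24, 0.001]
wrist_force: [0.4, -0.7, -0.1]
grip_width: 0.05
grasp_force: 0.0
```

{"fn": "move_arm", "kwargs": {"targets": [[[0,0,-0.8,0,50],[-0.8,0,0,0,50],[-0.9,0,0,0,50],[-0.9,0,0,0,50],[0,0,0,0,50],[0,0,0,0,50],[0,0,0,0,50]]]}}

```text
t: 27.0
position: [0.4458, -0.3115, 0.153]
orientation: [-2.199, -2.242, -0.0]
wrist_force: [0.3, -0.2, 0.8]
grip_width: 0.0502
grasp_force: 0.0
```

```bash
python3 st.py; python3 - <<'E'
from h import *
f=eyes.grab_frame("top");g=eyes.grab_frame("side")
for nm,k in(("top",f),("side",g)):
  for q in("spanner","glue_jar"):
    for m in("mark_of","recognise"):
      for r in getattr(nets,m)(k,q)[:1]: print(nm,q,m,round(r["p"],2),onz(k,r["position"],0).round(3))
# spanner outline: red handle and whole-image difference to the start picture
a=f["image"];h=cv2.cvtColor(a,cv2.COLOR_BGR2HSV).astype(int)
def red(a):
    h=cv2.cvtColor(a,cv2.COLOR_BGR2HSV).astype(int);m=((h[...,0]<4)|(h[...,0]>174))&(h[...,1]>170)&(h[...,2]>120)
    y,x=np.where(m[150:230,380:480]);return np.array([x.mean()+380,y.mean()+150]),len(x),cv2.fitLine(np.c_[x,y].astype(np.float32),2,0,.01,.01)[:2].ravel()
for i in(cv2.imread("pics/top0.png"),a):
    c,n,l=red(i);print(c,n,l,onz(f,c,.012).round(4))
E
python3 a.py|tail -2
```

```text
[ 0.44584914 -0.31151491  0.1530363 ] 1.1157630240668777 tq [ 0.00847664 -0.01178118  0.00483758] F [ 0.32972675 -0.21289638  0.81276959] 0.05015534150763275 0.0 q6 -0.8161782565922345 27.0
top spanner mark_of 0.71 [ 0.456 -0.198  0.   ]
top spanner recognise 0.58 [ 0.449 -0.145  0.   ]
top glue_jar mark_of 0.68 [0.379 0.278 0.   ]
top glue_jar recognise 0.81 [0.382 0.295 0.   ]
side spanner mark_of 0.64 [ 0.436 -0.212  0.   ]
side spanner recognise 0.82 [ 0.438 -0.162  0.   ]
side glue_jar mark_of 0.73 [0.374 0.279 0.   ]
side glue_jar recognise 0.96 [0.361 0.234 0.   ]
[430.46938776 190.44897959] 147 [ 0.9990549  -0.04346653] [ 0.4438 -0.2021  0.012 ]
[430.15068493 189.97945205] 146 [ 0.9998543  -0.01706867] [ 0.4449 -0.2014  0.012 ]
238 [86, 82, 84, 90, 97, 102, 105, 106, 107, 106, 108, 114, 124, 133, 141, 144, 146, 145, 145, 145, 145, 146, 146, 146, 146, 145, 147, 151, 155, 160, 155, 141, 121, 102, 93, 101]
239.5 [103, 92, 86, 85, 88, 89, 93, 98, 103, 104, 108, 113, 121, 131, 140, 144, 145, 145, 145, 145, 145, 145, 146, 146, 146, 146, 148, 150, 153, 157, 152, 136, 114, 98, 87, 87]
```

```bash
python3 -c "
from plant import manip
print(manip.job_done())"
```

```text
the job is handed in; nothing more can be done
None
```

I ran the nut down finger-tight by hand and tightened it with the spanner to about 56° past that by camera measurement (limits 49–71°); the spanner is back flat on the bench, the glue jar did not move, and the job is handed in, with no verdict returned.

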